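# Unlock the cheese cutter's fence and set it against the cheese

### The job

On the cheese cutter, pull the small lock slide under the clear guard all the way back to free the portion fence, and leave it pulled back. Then slide the fence along the board until it stands against the block of cheese, without pushing the cheese along, and let go. Leave the jar, the bowl and the little round cheese on the counter where they are.

Things in the scene. Friction and masses are not known exactly. Their poses are not given: they have to be found in the camera images.
- cutter: The cheese cutter, fixed to the counter: a white plastic board 240 (x) x 400 (y) x 25 mm. Origin: centre of the board's underside; x points to its rear (away from the robot at yaw 0), y along the fence's travel, z up. Nothing hangs over the board in front of x = 20 mm; behind that a clear guard does.
- guard_edge (a point): Middle of the lower front edge of the clear plastic guard that hangs level over the cutter's rear: 6 mm thick, underside 215 mm above the counter, covering cutter x = 20 to 120 mm and the full 400 mm in y. It stands on two 12 mm posts at cutter x = 110, y = -188 and +188 mm.
- fork (a point): Centre of the 16 mm wide slot of a fixed steel fork at the cutter's rear, which holds the lock's tongue while the fence is parked. The fork is 56 mm wide (y), 20 mm thick (cutter x = 74 to 94 mm), centred at y = -110 mm, its top 95 mm above the counter.
- fence (a joint): Travel of the fence (m): 0 = parked and locked, as it starts; grows to the cutter's +y; end stop 0.22. It is an upright aluminium plate 150 mm long (cutter x = -90 to 60 mm), 12 mm thick, top 74 mm above the counter, parked with its middle at cutter y = -110 mm. Dry friction about 2.5 N; stays where left. Locked, it gives only about 2 mm.
- lock (a joint): Travel of the lock slide (m), 0 = fully in; starts at 0 to 0.004; grows as the slide is pulled to the cutter's -x; fully back at its end stop 0.024. Its tongue leaves the fork at 0.016. Dry friction about 2 N, no spring, stays where left. It rides on top of the fence and moves with it.
- lock_tab (a point): Grip point of the lock slide's upright steel tab, 106 mm above the counter. The tab is 12 (x) x 14 mm (y), from 85 to 120 mm above the counter; under it are only the 12 mm wide lock bar and fence, so fingers may pass on both sides. Lock in, it stands at cutter x = 30 mm, 10 mm behind the guard's front edge and 109 mm below the guard. Axes as the cutter's.
- fence_knob (a point): Grip point of the upright round black knob on the fence near its front end (cutter x = -65 mm), 100 mm above the counter. The knob is 20 mm in diameter, from 80 to 116 mm above the counter. Open from above. Axes as the cutter's.
- fence_face (a point): Point on the fence's face that looks to +y, towards the cheese, 50 mm above the counter. Axes as the cutter's.
- cheese: Loose block of cheese, 110 (x) x 80 (y) x 50 mm, about 0.5 kg, with orange rind on top, standing on the board square to the fence (within about 2 degrees), top 75 mm above the counter. Origin: centre of its underside; y points away from the fence.
- cheese_face (a point): Middle of the cheese's cut face that looks to the fence (its -y face), 25 mm above the board.
- ramekin: Bystander: small terracotta bowl, 76 mm across, 35 mm high. Origin: centre of its underside.
- jar: Bystander: closed amber glass jar, 64 mm across, 85 mm high. Origin: centre of its underside.
- truckle: Bystander: little round cheese, 96 mm across, 45 mm high. Origin: centre of its underside.
Mind the look-alikes: they are no part of the job. What is shaped like the cheese but blue or purple is not meant.

How it is judged:
On the way, in this order (a step that is already met when the one before it is completed fails the run):
1. the lock slide is pulled back, clear of the fork, with the fence still at its parking place (value of joint lock above 0.018 m and value of joint fence below 0.02 m), for 0.1 s.
2. the fence stands against the cheese (y of cheese_face in the frame of fence_face below 0.008 m), for 0.1 s.
At the end, for the whole second after the job is handed in: The lock slide is back by at least 18 of its 24 mm, the fence's face is within 8 mm of the middle of the cheese's cut face, the cheese stands flat on the board, has never been shifted more than 15 mm, and fence and cheese are at rest (value of joint lock above 0.018 m and y of cheese_face in the frame of fence_face below 0.008 m and z of cheese_face in the frame of cutter between 0.045 and 0.055 m and velocity of joint fence between -0.005 and 0.005 m/s and linear speed of cheese below 0.01 m/s); the robot touches nothing.
It fails at once if the cheese is pushed or carried more than 15 mm from where it stood (distance of cheese from where it was at the start of the episode above 0.015 m).
It fails at once if the bowl is shifted more than 30 mm (distance of ramekin from where it was at the start of the episode above 0.03 m).
It fails at once if the jar is shifted more than 30 mm (distance of jar from where it was at the start of the episode above 0.03 m).
It fails at once if the little round cheese is shifted more than 30 mm (distance of truckle from where it was at the start of the episode above 0.03 m).
It also fails if it takes over 45 s, if anything falls off the work surface, if the arm or the gripper's body presses on something with over 40 N, if the wrist force passes 120 N, or if a joint passes its speed limit or range.

### The arm

A 6-joint arm with a two-finger parallel gripper is mounted at the origin on the work surface. World frame = base frame: x ahead of the robot, y to its left, z up, the work surface at z = 0. Lengths are in m, angles in rad, forces in N, time in s.
With the tool pointing down it reaches from about 0.25 to 0.725 m from the base axis. Payload 4 kg.
Tool frame: the origin (TCP) lies midway between the tips of the shut fingers; the grasp point (between the pads) lies 19 mm behind it; z points along the fingers, y is the direction in which the jaws open and shut (so a half turn about z gives the same grasp; the last joint's range is limited). The gripper opens to 85 mm and grips with 20 to 120 N. Pads are 22 mm wide; open, the fingers measure 114 mm over their backs; the gripper's body (76 mm by 85 mm) begins 54 mm behind the grasp point. The pads swing forward as they close: fully open they stand 13 mm farther back than shut.
Start: joints at [1.152, 0.241, 0.005, 1.335, 0, 1.571], TCP at [0.203, 0.457, 0.231] pointing down, gripper open.
Joint ranges: [-2.72, 2.72], [-1.05, 1.87], [-1.09, 1.28], [-1.99, 2.15], [-1.42, 1.44], [-3.14, 3.14]. Speed limits (rad/s): [2.79, 2.79, 3.14, 3.14, 3.14, 3.14].

### API

Orientations are given as a unit quaternion [x, y, z, w].
In Python, from workcell import get_obs, camera, camera_model, job_done, masks_of gives the robot as it stands.
- The arm moves only by the tool jog_arm, never from a script. Its argument "deltas" is a list that holds one entry, the list of rows, each a list of 7 numbers: the shift along the tool's x, y, z in mm, then the turn, a rotation vector about the tool's x, y, z in degrees, then the finger opening in mm, from 0 to 85.4. A call has 1 to 5 rows; each row shifts and turns the pose as measured when the row begins, along the tool's axes as they then stand; what a row does not reach is not made up. A row lasts 1/10 s, in which the tool goes at most 50 mm and 8.59 degrees, less where a joint would pass 70% of its speed; a pose out of reach is approached as far as the arm can. A call with a gripper value outside its range is refused whole. The fingers move at their own pace and stop on an object; the grip force is fixed at half the most. Time passes only in rows, so rows that do not move let the fingers close. It gives the time, the measured TCP pose, the force and the opening at its end, in the units of the state.
- get_obs(): the state, without advancing time (a new reading comes with each control period).
- camera(name): name is "scene" or "top" or "wrist"; returns the picture (420x560x3 uint8, red, green, blue); there is no depth.
- camera_model(name): a dict with "fovy" (degrees; the focal length in pixels is half the picture's height over the tangent of half this angle, whatever the lens; pixels are square), "cx", "cy" (the principal point, pixels), "k1" (the pictures are not rectified: a ray, as slopes to the right and down, at radius r is drawn at 1 + k1 r^2 times it, then the intrinsics apply), "pose" (4x4, takes a point from camera to world coordinates); the wrist camera has in their place "T_tool_cam" (4x4, takes a point from camera to tool coordinates, whose origin is the TCP and whose axes are the flange's). Camera axes: x right, y down, z forward; pixel columns grow to the right and rows downward; lengths in m; the calibration is good to about 2 mm. A picture is of the moment at which its call begins: read the wrist's pose just before it. camera_model takes no time and is no camera call.
- job_done(): hands the job in, once; it reports no verdict.
Trained networks look in the newest picture that a camera, given by its name, has taken for a name from the list of things; names that differ only in an ending like _2 or _b are one class to them, and where a whole thing is asked for, a point or a joint stands for the part that bears it (a point fixed in the world has none). Each returns a list of dicts, best first, with "conf" (0 to 1); they miss things now and then, are a little off and sometimes report something else, mostly with a low value. They report only what shows in the picture. A call takes as long as a camera call. They do not tell look-alikes from the thing itself.
- masks_of(target, camera): "pixels" (420x560 bool, what is visible of it) and "at" ([column, row] in pixels, amid what is visible of it).
The state is a dict: "clock": time; "joint_pos": joint angles; "joint_vel": joint speeds; "tau": joint torques, N m; "eef_pos": TCP position; "tool_rot": TCP orientation; "ft_force": force on the tool from outside, world axes, zero at the start; "ft_torque": the same for the moment, N m; "grip_width": finger opening in m.
Only numpy, scipy, OpenCV 4.12 (cv2) and the standard library are available. Lean on these libraries where they do the work, as an engineer would, in place of code of your own. Each camera call takes 0.05 s, during which the arm holds its last target. There are 200 camera calls.

## Working session

There is one attempt and no reset: what is moved stays moved. The work goes in short steps, Python scripts to look and compute and a tool call to move; the robot and the scene stay as the last step left them, time stands still between calls to the robot, and variables do not carry over. Pictures are saved under pics/ and viewed, about 8 in all and at most 12, crops included, and the job is handed in when it is done.

Besides the shell and the picture viewer there is one more tool, called after "Emit:" as name([rows], argument=value, ...), one row to a line, values as JSON. jog_arm: Moves the arm, as the interface text tells. Its arguments: {"type":"object","properties":{"deltas":{"type":"array"}},"required":["deltas"]}

```bash
mkdir -p pics
cat > h.py <<'E'
import numpy as np, cv2
from scipy.spatial.transform import Rotation as R
from workcell import get_obs, camera, camera_model, job_done, masks_of
def tool():
    o=get_obs(); T=np.eye(4); T[:3,:3]=R.from_quat(o['tool_rot']).as_matrix(); T[:3,3]=o['eef_pos']; return T
def snap(name,png=None):
    T=tool(); im=camera(name); m=camera_model(name)
    P=np.array(m['pose']) if name!='wrist' else T@np.array(m['T_tool_cam'])
    if png: cv2.imwrite('pics/'+png,im[:,:,::-1])
    return im,m,P
def ray(m,P,uv):
    f=210/np.tan(np.radians(m['fovy'])/2)
    d=np.array([(uv[0]-m['cx'])/f,(uv[1]-m['cy'])/f]); s=d.copy()
    for _ in range(20): s=d/(1+m['k1']*(s@s))
    return P[:3,3],P[:3,:3]@np.r_[s,1]
def atz(m,P,uv,z):
    o,d=ray(m,P,uv); return o+d*(z-o[2])/d[2]
def proj(m,P,X):
    f=210/np.tan(np.radians(m['fovy'])/2)
    c=P[:3,:3].T@(np.asarray(X)-P[:3,3]); s=c[:2]/c[2]; s=s*(1+m['k1']*(s@s))
    return f*s+[m['cx'],m['cy']]
E
python3 - <<'E'
from h import *
o=get_obs(); print(o['clock'],o['tool_rot'])
for c in ['top','scene']:
    im,m,P=snap(c,c+'0.png'); print(c,m['fovy'],P[:3,3].round(3))
    for n,z in [('cutter',.025),('fence_knob',.116),('lock_tab',.12),('cheese',.075),('fence',.074),('jar',.085),('ramekin',.035),('truckle',.045)]:
        for r in masks_of(n,c)[:3]:
            print(n,round(r['conf'],2),np.round(r['at']),r['pixels'].sum(),atz(m,P,r['at'],z).round(3)[:2])
E
```

```text
0.0 [ 2.07868654e-01  9.78156175e-01 -1.03626617e-03 -2.16130038e-04]
top 45.366532189459384 [ 0.388 -0.019  1.438]
cutter 0.59 [262. 192.] 14002 [0.618 0.045]
fence_knob 0.52 [300. 208.] 295 [ 0.56  -0.062]
lock_tab 0.51 [300. 189.] 61 [ 0.609 -0.06 ]
cheese 0.67 [251. 213.] 1188 [0.552 0.073]
cheese 0.66 [241. 118.] 1211 [0.824 0.1  ]
cheese 0.56 [213. 297.] 1259 [0.324 0.175]
fence 0.8 [301. 204.] 280 [ 0.574 -0.065]
jar 0.67 [135. 191.] 547 [0.614 0.395]
ramekin 0.68 [151. 252.] 554 [0.448 0.358]
truckle 0.63 [434. 234.] 879 [ 0.489 -0.438]
scene 54.44637969093418 [ 1.176 -0.767  0.799]
fence_knob 0.6 [266. 238.] 939 [ 0.623 -0.102]
lock_tab 0.62 [276. 238.] 117 [ 0.648 -0.089]
cheese 0.88 [252. 189.] 754 [0.383 0.118]
cheese 0.82 [293. 222.] 290 [0.607 0.049]
cheese 0.58 [368. 254.] 1305 [0.854 0.055]
fence 0.73 [266. 243.] 845 [ 0.603 -0.075]
fence 0.3 [275. 240.] 167 [ 0.614 -0.051]
jar 0.56 [356. 185.] 441 [0.66 0.34]
truckle 0.81 [140. 317.] 1274 [ 0.517 -0.445]
truckle 0.42 [291. 222.] 327 [0.576 0.078]
```

Run:
```python
import cv2
t=cv2.imread('pics/top0.png'); cv2.imwrite('pics/t1.png',cv2.resize(t[90:330,110:460],None,fx=2.28,fy=2.28,interpolation=cv2.INTER_CUBIC))
s=cv2.imread('pics/scene0.png'); cv2.imwrite('pics/s1.png',cv2.resize(s[130:350,110:430],None,fx=2.5,fy=2.5,interpolation=cv2.INTER_CUBIC))
```

```text
(no output)
```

View pics/t1.png

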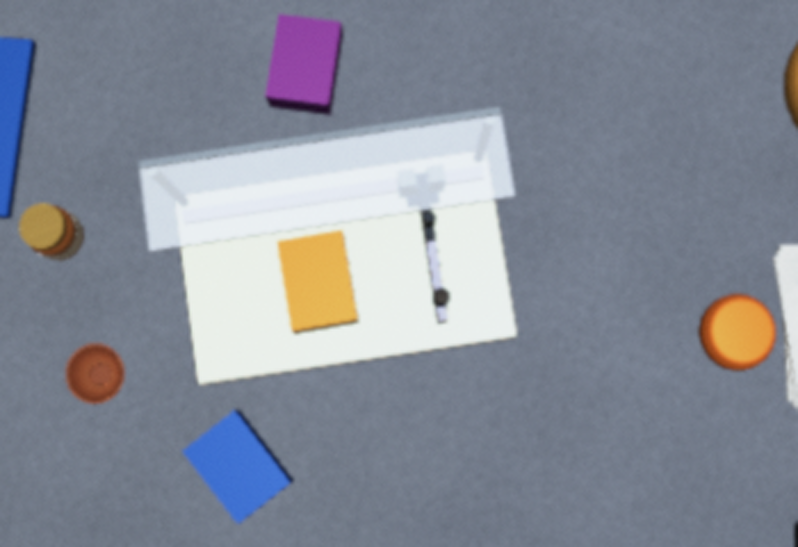

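View pics/s1.png

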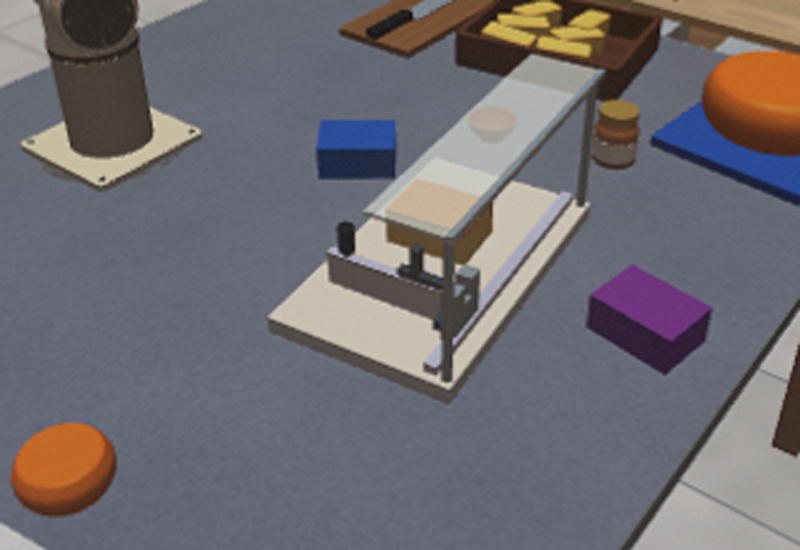

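The top view shows the board yawed by about 8°, with the orange-rind cheese at crop (318,282), the knob at (441,297) and the tab at (428,217). The scene view confirms the tab is upright under the guard. The blue and purple blocks are look-alikes. I'll fit the cutter's pose next.

```bash
cat > fit.py <<'E'
from h import *
from scipy.optimize import least_squares
im,m,P=snap('top')
px=lambda a:np.array(a)/2.28+[110,90]
mod=[(-.12,.2,.025),(-.12,-.2,.025),(.02,.2,.215),(.02,-.2,.215),(.12,.2,.221),(.12,-.2,.221),(-.065,-.11,.116)]
obs=px([(199,383),(516,336),(149,250),(515,196),(139,162),(500,108),(441,296)])
def W(p,X): c,s=np.cos(p[2]),np.sin(p[2]); return np.array([p[0]+c*X[0]-s*X[1],p[1]+s*X[0]+c*X[1],X[2]])
r=least_squares(lambda p:np.ravel([proj(m,P,W(p,X))-o for X,o in zip(mod,obs)]),[.62,.05,-.1])
p=r.x; print('cutter',p.round(4),np.degrees(p[2])); print(r.fun.reshape(-1,2).round(1).tolist())
np.save('p.npy',p)
def C(X): c,s=np.cos(p[2]),np.sin(p[2]); d=X[:2]-p[:2]; return np.array([c*d[0]+s*d[1],-s*d[0]+c*d[1]])
for n,u,z in [('tab',(428,217),.12),('knob',(441,296),.116)]+[('cheese',q,.075) for q in [(279,240),(343,231),(357,321),(294,331)]]:
    print(n,C(atz(m,P,px(u),z)).round(4))
print('tabW',W(p,(.03,-.11,.106)).round(4),np.array(tool()).round(3).tolist())
E
python3 fit.py
```

```text
cutter [0.5773 0.0486 0.1383] 7.922215921863708
[[-0.8, 0.3], [0.5, 0.1], [0.7, 0.3], [-0.4, 0.3], [0.0, -0.5], [-0.1, -0.4], [0.1, -0.2]]
tab [ 0.0279 -0.1088]
knob [-0.0655 -0.1098]
cheese [0.0345 0.071 ]
cheese [ 0.0339 -0.0071]
cheese [-0.0763 -0.0082]
cheese [-0.0771  0.068 ]
tabW [ 0.6221 -0.0562  0.106 ] [[-0.914, 0.407, -0.0, 0.203], [0.407, 0.914, 0.0, 0.457], [0.0, 0.0, -1.0, 0.231], [0.0, 0.0, 0.0, 1.0]]
```

```bash
cat > plan.py <<'E'
# usage: plan.py cutter_x cutter_y z tilt_deg(grasp point pose) -> rows
import sys; from h import *
p=np.load('p.npy'); x,y,z,t=map(float,sys.argv[1:5])
c,s=np.cos(p[2]),np.sin(p[2])
Rc=R.from_euler('z',p[2]).as_matrix(); a=np.radians(t)
zt=Rc@[np.cos(a),0,-np.sin(a)]; yt=Rc@[0,1,0]; Rt=np.c_[np.cross(yt,zt),yt,zt]
G=np.r_[Rc[:2,:2]@[x,y]+p[:2],z]; tcp=G+.019*zt
T=tool(); g=T[:3,3]-.019*T[:3,2]; gc=Rc.T@(g-np.r_[p[:2],0])
rv=R.from_matrix(T[:3,:3].T@Rt).as_rotvec(); d=tcp-T[:3,3]
n=max(1,int(np.ceil(max(np.linalg.norm(d)/.045,np.degrees(np.linalg.norm(rv))/8.)))); 
print('now cutter',(gc*1000).round(1),'n',n,'clock',get_obs()['clock'],'F',np.round(get_obs()['ft_force'],1))
for i in range(n):
    Ri=T[:3,:3]@R.from_rotvec(rv*i/n).as_matrix()
    print(np.r_[Ri.T@d*1000/n,np.degrees(rv)/n].round(1).tolist())
E
python3 plan.py -.045 -.109 .178 45
```

```text
now cutter [-314.1  455.8  250.3] n 15 clock 0.95 F [0.9 0.6 0.4]
[-35.9, -22.0, 4.4, -0.8, -2.9, -2.0]
[-34.8, -23.3, 5.9, -0.8, -2.9, -2.0]
[-33.7, -24.6, 7.3, -0.8, -2.9, -2.0]
[-32.4, -25.9, 8.6, -0.8, -2.9, -2.0]
[-31.0, -27.2, 9.9, -0.8, -2.9, -2.0]
[-29.4, -28.4, 11.0, -0.8, -2.9, -2.0]
[-27.8, -29.5, 12.0, -0.8, -2.9, -2.0]
[-26.1, -30.7, 13.0, -0.8, -2.9, -2.0]
[-24.4, -31.8, 13.8, -0.8, -2.9, -2.0]
[-22.5, -32.8, 14.5, -0.8, -2.9, -2.0]
[-20.6, -33.8, 15.1, -0.8, -2.9, -2.0]
[-18.6, -34.7, 15.6, -0.8, -2.9, -2.0]
[-16.5, -35.5, 16.0, -0.8, -2.9, -2.0]
[-14.5, -36.3, 16.3, -0.8, -2.9, -2.0]
[-12.3, -37.0, 16.4, -0.8, -2.9, -2.0]
```

Emit:
jog_arm([
  [[-36, -22, 4, -0.8, -2.9, -2, 60], [-35, -23, 6, -0.8, -2.9, -2, 60], [-34, -25, 7, -0.8, -2.9, -2, 60], [-32, -26, 8, -0.8, -2.9, -2, 60], [-31, -27, 9, -0.8, -2.9, -2, 60]],
])

```text
clock: 1.45
eef_pos: [0.3268, 0.2833, 0.2111]
tool_rot: [0.113, 0.984, 0.01, 0.136]
ft_force: [1.0, 0.2, 0.4]
grip_width: 0.0602
```

Emit:
jog_arm([
  [[-29, -28, 10, -0.8, -2.9, -2, 60], [-28, -30, 11, -0.8, -2.9, -2, 60], [-26, -31, 12, -0.8, -2.9, -2, 60], [-24, -32, 13, -0.8, -2.9, -2, 60], [-23, -33, 14, -0.8, -2.9, -2, 60]],
])

```text
clock: 1.95
eef_pos: [0.4507, 0.1048, 0.1969]
tool_rot: [0.017, 0.962, 0.018, 0.271]
ft_force: [0.7, 0.3, 0.1]
grip_width: 0.06
```

```bash
python3 plan.py -.045 -.109 .178 45
```

```text
now cutter [-127.5   74.   213.1] n 5 clock 1.95 F [0.7 0.3 0.1]
[-16.9, -33.5, 16.1, -0.7, -2.7, -1.8]
[-15.1, -34.2, 16.4, -0.7, -2.7, -1.8]
[-13.2, -34.8, 16.7, -0.7, -2.7, -1.8]
[-11.4, -35.4, 16.8, -0.7, -2.7, -1.8]
[-9.5, -36.0, 16.8, -0.7, -2.7, -1.8]
```

Emit:
jog_arm([
  [[-17, -34, 16, -0.7, -2.7, -1.8, 50], [-15, -34, 16, -0.7, -2.7, -1.8, 50], [-13, -35, 17, -0.7, -2.7, -1.8, 50], [-11, -36, 17, -0.7, -2.7, -1.8, 50], [-10, -37, 17, -0.7, -2.7, -1.8, 50]],
])

```text
clock: 2.45
eef_pos: [0.5657, -0.0735, 0.1706]
tool_rot: [-0.069, 0.917, 0.023, 0.393]
ft_force: [0.9, -0.3, 0.6]
grip_width: 0.0502
```

```bash
python3 plan.py 0.008 -.110 .130 45
python3 - <<'E'
from h import *
im,m,P=snap('wrist','w1.png')
p=np.load('p.npy');Rc=R.from_euler('z',p[2]).as_matrix(); C=lambda X:(Rc.T@(X-np.r_[p[:2],0])*1000).round(1)
for n,z in [('lock_tab',.106),('fence_knob',.1),('cheese',.075)]:
    for r in masks_of(n,'wrist')[:2]:
        print(n,r['conf'],r['at'],C(atz(m,P,r['at'],z)))
for X in [(.03,-.11,.12),(-.065,-.11,.116),(-.021,-.008,.075)]: print(proj(m,P,Rc@X+np.r_[p[:2],0]))
E
```

```text
now cutter [ -42.  -119.3  183.7] n 2 clock 2.45 F [ 0.9 -0.3  0.6]
[2.3, 4.8, 36.6, -0.1, 0.7, 0.4]
[1.9, 4.7, 36.7, -0.1, 0.7, 0.4]
lock_tab 0.97 [292.7, 186.8] [   9.7 -109.5  106. ]
fence_knob 0.85 [299.4, 99.6] [ -57.7 -109.9  100. ]
fence_knob 0.75 [301.7, 85.4] [ -66.2 -109.5  100. ]
cheese 0.86 [382.4, 229.6] [145.2 -16.9  75. ]
cheese 0.67 [504.8, 93.9] [-36.1  -1.6  75. ]
[290.560408   222.27487162]
[301.04104117 117.36313544]
[477.76977101 113.31805474]
```

View pics/w1.png

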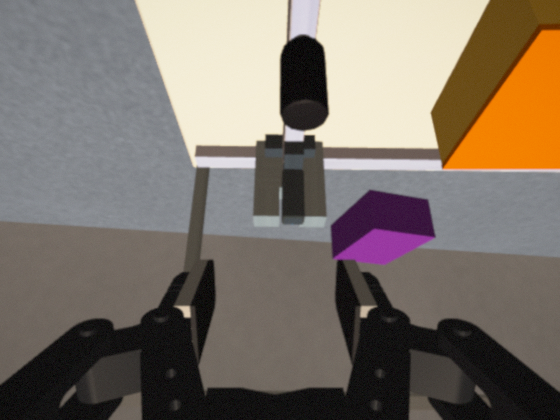

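The wrist view shows the tab at columns 280–305, with its top at row 222. The fit predicted (291,222), so they agree. The knob and the cheese face are also where expected, so I'll approach.

Emit:
jog_arm([
  [[2.3, 5, 37, -0.1, 0.7, 0.4, 45], [2, 5, 37, -0.1, 0.7, 0.4, 45], [0, 0, 0, 0, 0, 0, 45]],
])

```text
clock: 2.95
eef_pos: [0.6143, -0.0532, 0.1154]
tool_rot: [-0.062, 0.923, 0.027, 0.379]
ft_force: [-0.9, -0.1, -0.4]
grip_width: 0.0452
```

```bash
python3 plan.py 0.028 -.110 .109 45
```

```text
now cutter [   9.3 -105.9  128.9] n 1 clock 2.95 F [-0.9 -0.1 -0.4]
[0.6, -4.2, 27.3, 0.0, -0.3, -0.2]
```

Emit:
jog_arm([
  [[0.3, -2, 14, 0, -0.2, -0.1, 45], [0.3, -2, 13, 0, -0.1, -0.1, 45], [0, 0, 0, 0, 0, 0, 45]],
])

```text
clock: 3.25
eef_pos: [0.6328, -0.0484, 0.0973]
tool_rot: [-0.068, 0.921, 0.029, 0.382]
ft_force: [-0.4, -0.2, -0.7]
grip_width: 0.0451
```

```bash
python3 plan.py 0.028 -.110 .109 45;  python3 - <<'E'
from h import *
snap('wrist','w2.png')
E
```

```text
now cutter [  28.2 -103.8  110.7] n 1 clock 3.25 F [-0.4 -0.2 -0.7]
[1.4, -6.3, 1.0, 0.4, -0.0, 0.3]
```

View pics/w2.png

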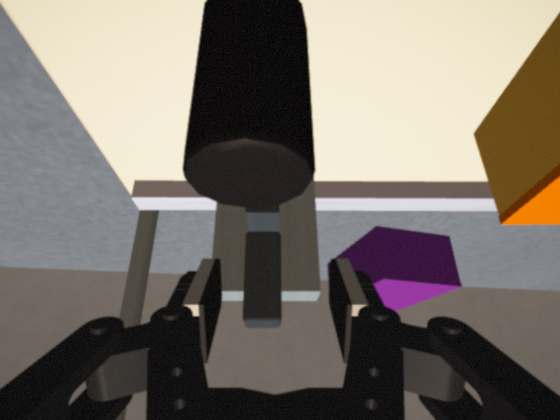

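The tab (column 263) lies between the fingers, whose midpoint is about column 276. That agrees with the measured 6 mm error in y, so I'll correct it and close.

Emit:
jog_arm([
  [[1, -6.5, 1, 0.4, 0, 0.3, 45], [0, 0, 0, 0, 0, 0, 30], [0, 0, 0, 0, 0, 0, 5], [0, 0, 0, 0, 0, 0, 5], [0, 0, 0, 0, 0, 0, 5]],
])

```text
clock: 3.8
eef_pos: [0.6322, -0.0534, 0.1003]
tool_rot: [-0.065, 0.921, 0.027, 0.383]
ft_force: [1.6, -0.5, -3.2]
grip_width: 0.0123
```

```bash
python3 plan.py 0.000 -.110 .109 45
```

```text
now cutter [  26.8 -108.6  113.7] n 1 clock 3.8 F [ 1.6 -0.5 -3.2]
[22.3, -1.3, -15.8, 0.1, 0.2, 0.1]
```

Emit:
jog_arm([
  [[4, 0, -4, 0, 0, 0, 5], [5, 0, -5, 0, 0, 0, 5]],
])

```text
clock: 4.0
eef_pos: [0.6196, -0.0552, 0.1003]
tool_rot: [-0.065, 0.921, 0.027, 0.384]
ft_force: [1.7, 1.3, -1.3]
grip_width: 0.0128
```

```bash
python3 plan.py 0.000 -.110 .112 45;  python3 - <<'E'
from h import *
im,m,P=snap('wrist','w3.png')
E
```

```text
now cutter [  14.2 -108.6  113.6] n 1 clock 4.0 F [ 1.7  1.3 -1.3]
[11.2, -1.3, -8.9, 0.1, 0.2, 0.2]
```

View pics/w3.png

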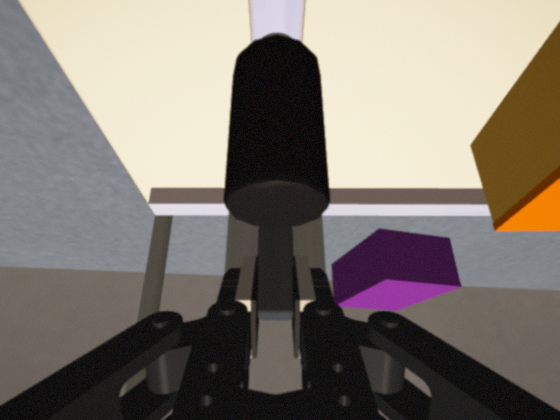

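The tab (columns 258–293) is held between the pads and following. I'll pull on to the end stop.

Emit:
jog_arm([
  [[4, 0, -4, 0, 0, 0, 5], [4, 0, -4, 0, 0, 0, 5], [3, 0, -3, 0, 0, 0, 5]],
])

```text
clock: 4.35
eef_pos: [0.6078, -0.0569, 0.1015]
tool_rot: [-0.067, 0.919, 0.027, 0.387]
ft_force: [53.0, 7.1, -45.1]
grip_width: 0.0126
```

```bash
python3 plan.py 0.000 -.110 .112 45
```

```text
now cutter [   2.2 -108.7  114.7] n 1 clock 4.35 F [ 53.    7.1 -45.1]
[3.7, -1.3, 0.4, 0.2, 0.6, 0.3]
```

Emit:
jog_arm([
  [[0, 0, 0, 0, 0, 0, 5], [0, 0, 0, 0, 0, 0, 5]],
])

```text
clock: 4.55
eef_pos: [0.6104, -0.0564, 0.1005]
tool_rot: [-0.068, 0.919, 0.027, 0.387]
ft_force: [-2.8, 1.5, 5.0]
grip_width: 0.0127
```

```bash
python3 plan.py 0.000 -.110 .112 45;  python3 - <<'E'
from h import *
im,m,P=snap('top','t2.png')
p=np.load('p.npy');Rc=R.from_euler('z',p[2]).as_matrix(); C=lambda X:(Rc.T@(X-np.r_[p[:2],0])*1000).round(1)
im,m,P=snap('wrist')
for n,z in [('lock_tab',.12),('cheese',.075)]:
    for r in masks_of(n,'wrist')[:3]:
        print(n,r['conf'],r['at'],C(atz(m,P,r['at'],z)))
E
```

```text
now cutter [   4.7 -108.6  113.8] n 1 clock 4.55 F [-2.8  1.5  5. ]
[4.8, -1.4, -2.2, 0.2, 0.6, 0.4]
lock_tab 0.88 [273.8, 282.0] [ -40.  -109.6  120. ]
cheese 0.97 [390.9, 272.8] [ 97.1 -33.4  75. ]
```

Run:
```python
from h import *
im,m,P=snap('scene','s2.png')
p=np.load('p.npy');Rc=R.from_euler('z',p[2]).as_matrix(); W=lambda X:Rc@np.array(X)+np.r_[p[:2],0]
for x in (.028,.006): print(proj(m,P,W((x,-.11,.085))),proj(m,P,W((x,-.11,.12))))
a=cv2.imread('pics/scene0.png')[200:280,225:325]; b=cv2.imread('pics/s2.png')[200:280,225:325]
cv2.imwrite('pics/s2c.png',cv2.resize(np.hstack([a,b]),None,fx=4,fy=4,interpolation=cv2.INTER_CUBIC))
```

```text
[275.31827612 238.64452824] [275.24418773 228.67887855]
[268.57644229 236.27849605] [268.38686984 226.35000069]
```

View pics/s2c.png

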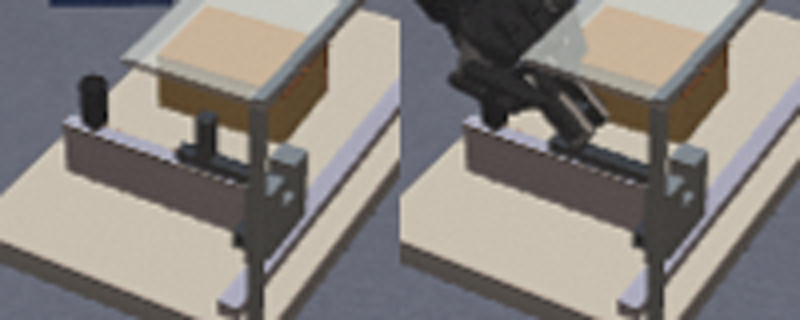

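The lock bar's front end moved 7 px towards the robot, about 23 mm, and the fence is still parked. The lock is back, so I'll slide the fence to +y.

Emit:
jog_arm([
  [[0, 12, 0, 0, 0, 0, 5], [0, 15, 0, 0, 0, 0, 5], [0, 15, 0, 0, 0, 0, 5], [0, 15, 0, 0, 0, 0, 5], [0, 12, 0, 0, 0, 0, 5]],
])

```text
clock: 5.3
eef_pos: [0.6014, 0.0041, 0.1007]
tool_rot: [-0.061, 0.92, 0.019, 0.387]
ft_force: [6.4, -3.2, -6.4]
grip_width: 0.0126
```

```bash
python3 plan.py 0.004 -.020 .113 45
```

```text
now cutter [  4.2 -47.1 114. ] n 1 clock 5.3 F [ 6.4 -3.2 -6.4]
[1.0, 27.4, 0.1, -1.0, 0.6, 0.0]
```

Emit:
jog_arm([
  [[0, 11, 0, 0, 0, 0, 5], [0, 11, 0, 0, 0, 0, 5], [0, 0, 0, 0, 0, 0, 5]],
])

```text
clock: 5.6
eef_pos: [0.5983, 0.0256, 0.1007]
tool_rot: [-0.06, 0.92, 0.018, 0.388]
ft_force: [7.1, 2.6, -6.7]
grip_width: 0.0126
```

```bash
python3 plan.py 0.004 -.014 .113 45
python3 - <<'E'
from h import *
im,m,P=snap('wrist'); cv2.imwrite('pics/w4.png',im[:,:,::-1])
t,mt,Pt=snap('top')
cv2.imwrite('pics/wt4.png',np.hstack([im[0:300,180:560,::-1],cv2.resize(t[170:250,215:325,::-1],(412,300),interpolation=cv2.INTER_CUBIC)]))
E
```

```text
now cutter [  4.1 -25.3 114. ] n 1 clock 5.6 F [ 7.1  2.6 -6.7]
[1.0, 11.6, 0.4, -1.1, 0.6, -0.1]
```

View pics/wt4.png

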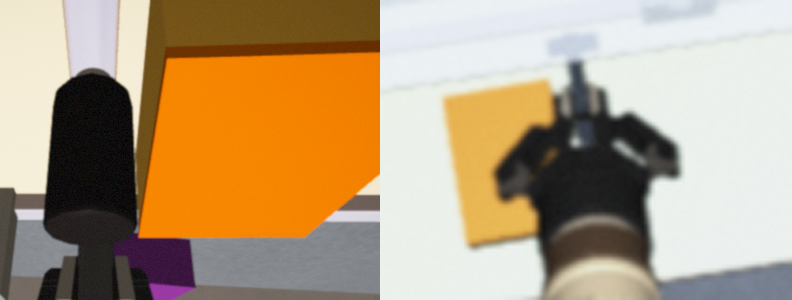

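Run:
```python
from h import *
m=camera_model('wrist'); P=tool()@np.array(m['T_tool_cam'])
p=np.load('p.npy');Rc=R.from_euler('z',p[2]).as_matrix(); C=lambda X:(Rc.T@(X-np.r_[p[:2],0])*1000).round(1)
for u in [(346,58),(332,148),(319,238)]: print('cheese',C(atz(m,P,u,.075)))
for u in [(298,0),(296.5,20),(292.5,66),(244,0),(252,66)]: print('fence',C(atz(m,P,u,.074)))
```

```text
cheese [-74.   -8.1  75. ]
cheese [-38.   -7.1  75. ]
cheese [38.7 -4.3 75. ]
fence [-88.  -20.1  74. ]
fence [-83.4 -20.3  74. ]
fence [-70.7 -20.8  74. ]
fence [-88.  -31.3  74. ]
fence [-70.8 -30.8  74. ]
```

The gap is about 12 mm at the cheese's nearest corner and about 13.5 mm at its middle. I'll advance about 11 mm.

Emit:
jog_arm([
  [[0, 6, 0, 0, 0, 0, 5], [0, 5, 0, 0, 0, 0, 5], [0, 0, 0, 0, 0, 0, 5]],
])

```text
clock: 6.0
eef_pos: [0.5969, 0.0352, 0.1007]
tool_rot: [-0.058, 0.92, 0.018, 0.388]
ft_force: [8.6, 2.4, -7.8]
grip_width: 0.0123
```

```bash
python3 plan.py 0.004 -.014 .113 45
python3 - <<'E'
from h import *
im,m,P=snap('wrist'); cv2.imwrite('pics/w5.png',cv2.resize(im[0:250,200:450,::-1],None,fx=2.4,fy=2.4))
E
```

```text
now cutter [  4.1 -15.5 114. ] n 1 clock 6.0 F [ 8.6  2.4 -7.8]
[1.0, 1.9, 0.6, -1.2, 0.6, -0.2]
```

View pics/w5.png

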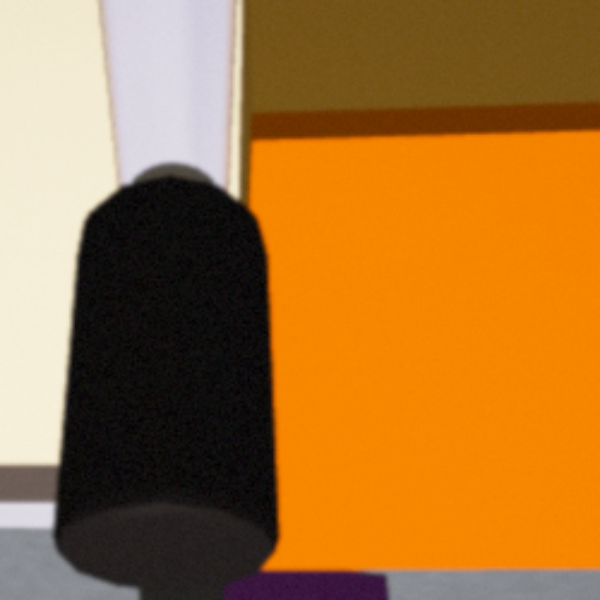

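The gap at the near corner is down to about 2 mm (edges at crop columns 232 and 250), with the middle a little wider. I'll go about 2 mm more, then let go.

Emit:
jog_arm([
  [[0, 2, 0, 0, 0, 0, 5], [0, 0, 0, 0, 0, 0, 5]],
])

```text
clock: 6.25
eef_pos: [0.5967, 0.0367, 0.1007]
tool_rot: [-0.058, 0.92, 0.018, 0.388]
ft_force: [7.5, 2.4, -7.2]
grip_width: 0.0126
```

```bash
python3 plan.py 0.004 -.014 .113 45
python3 - <<'E'
from h import *
im,m,P=snap('wrist'); cv2.imwrite('pics/w6.png',cv2.resize(im[0:250,200:450,::-1],None,fx=2.4,fy=2.4))
E
```

```text
now cutter [  4.1 -14.1 114. ] n 1 clock 6.25 F [ 7.5  2.4 -7.2]
[1.0, 0.5, 0.6, -1.2, 0.6, -0.2]
```

View pics/w6.png

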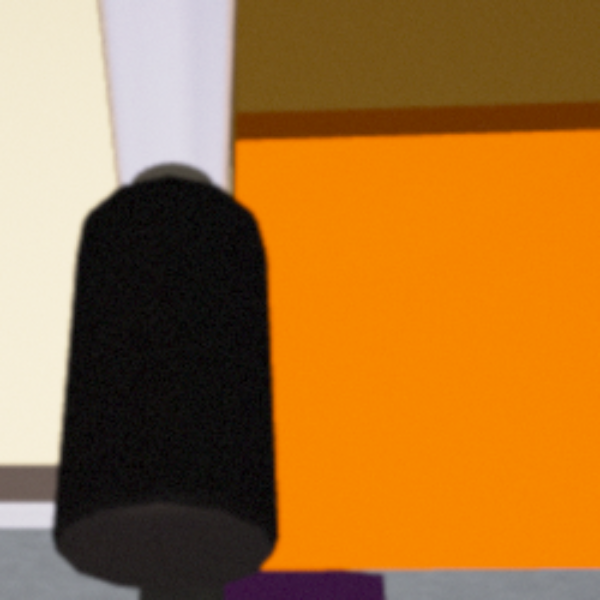

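The fence now meets the cheese at its near corner. I'll release and back out along the tool axis.

Emit:
jog_arm([
  [[0, 0, 0, 0, 0, 0, 16], [0, 0, 0, 0, 0, 0, 36], [0, 0, 0, 0, 0, 0, 36], [0, 0, 0, 0, 0, 0, 36]],
])

```text
clock: 6.7
eef_pos: [0.5954, 0.0351, 0.1013]
tool_rot: [-0.057, 0.92, 0.017, 0.388]
ft_force: [0.9, 0.8, -0.2]
grip_width: 0.0359
```

Emit:
jog_arm([
  [[0, 0, -8, 0, 0, 0, 36], [0, 0, -20, 0, 0, 0, 36], [0, 0, -35, 0, 0, 0, 36], [0, 0, -40, 0, 0, 0, 36], [0, 0, -20, 0, 0, 0, 36]],
])

```text
clock: 7.2
eef_pos: [0.5033, 0.0252, 0.1875]
tool_rot: [-0.057, 0.921, 0.017, 0.385]
ft_force: [1.0, 0.2, 0.6]
grip_width: 0.0361
```

```bash
python3 plan.py -.1 -.014 .2 45
python3 - <<'E'
from h import *
im,m,P=snap('wrist','w7.png'); np.save('P7.npy',P)
p=np.load('p.npy');Rc=R.from_euler('z',p[2]).as_matrix(); C=lambda X:(Rc.T@(X-np.r_[p[:2],0])*1000).round(1); W=lambda X:Rc@np.array(X)+np.r_[p[:2],0]
for n in ['lock_tab','cheese']:
    for r in masks_of(n,'wrist')[:2]: print(n,r['conf'],r['at'],C(atz(m,P,r['at'],.1)))
for x in (.006,.012): print(proj(m,P,W((x-.006,-.014,.12))))
E
```

```text
now cutter [-90.  -12.5 200.9] n 1 clock 7.2 F [1.  0.2 0.6]
[7.8, -1.2, -6.5, -1.3, 0.3, -0.3]
lock_tab 0.96 [277.4, 191.3] [  5.  -14.1 100. ]
cheese 0.66 [303.9, 235.5] [ 86.9   9.1 100. ]
cheese 0.61 [352.4, 96.9] [-90.   24.6 100. ]
[277.21013051 212.85165188]
[277.32972446 216.64208227]
```

View pics/w7.png

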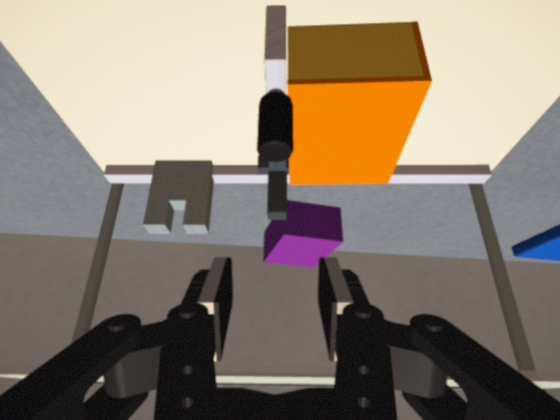

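The tab's top edge is at row 217, which puts it at cutter x ≈ 6 mm, so the lock is about 24 mm back. The fence stands against the cheese with no visible gap, and the robot is clear.

```bash
python3 -c "
from h import *
print(job_done(), get_obs()['clock'])"
```

```text
the job is handed in; nothing more can be done
the job is handed in; nothing more can be done
```

I pulled the lock slide back to its end stop and slid the fence against the cheese, then let go, backed the arm clear and handed the job in at about 7.3 s. The hand-in gave no verdict.

- **Lock:** I gripped the tab from the front, tilted 45° under the guard. The last wrist picture puts the tab at cutter x ≈ 6 mm, so the lock is about 24 mm back. Just after the pull, the scene picture showed about 23 mm with the fence still parked.
- **Fence:** I moved it about 94 mm with the tab still held. The last picture shows it at the cheese's near corner with no visible gap. The cheese stands turned by about 2°, so I estimate the gap at the middle of its face at under 2 mm.
- **Cheese and bystanders:** I saw no sign that the cheese was pushed. The jar, bowl and little round cheese were well away from the arm's path, but I did not measure them again afterwards.
- **Off or unexplained:**
    - The wrist force reached about 70 N at the end stop, below the 120 N limit. I took it for the stop and not body contact, but did not check that separately.
    - The fingers read 12.3–12.8 mm on a 14 mm tab; the grip held and I did not find out why.

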